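Set up a laser distance meter in its cradle and take a reading

ROBOT

A 7-joint arm with a two-finger parallel gripper is mounted at the origin on the work surface. World frame = base frame: x ahead of the robot, y to its left, z up, the work surface at z = 0. Lengths are in m, angles in rad, forces in N, time in s.
With the tool pointing down it reaches from about 0.425 to 0.925 m from the base axis. Payload 6.8 kg.
Tool frame: the origin (TCP) lies midway between the tips of the shut fingers; the grasp point (between the pads) lies 19 mm behind it; z points along the fingers, y is the line along which they close (so a half turn about z gives the same grasp; the last joint's range is limited). The gripper opens to 88 mm and grips with 3 to 60 N. Pads are 20 mm wide; open, the fingers measure 115 mm over their backs; the gripper's body (75 mm by 178 mm) begins 61 mm behind the grasp point.
Start: joints at [-1.225, 0.477, 0.022, 1.555, -0.011, 1.109, -0.083], TCP at [0.296, 0.607, 0.223] pointing down, gripper open.
Joint ranges: [-2.96, 2.96], [-0.34, 2.1], [-1.41, 1.46], [0.24, 2.44], [-1.37, 4.51], [0.17, 1.92], [-2.96, 2.96]. Speed limits (rad/s): [2.39, 2.39, 3.14, 3.14, 3.14, 3.14, 3.14].

INTERFACE

Orientations are given as a unit quaternion [x, y, z, w].
In Python, from bench import robot, eyes gives the robot as it stands. Calls block until the motion is done:
- robot.move_pose(position, orientation): joint-space move of the TCP to a pose.
- robot.movel(position, ori=None, feed=0.15): straight line of the TCP; ori=None keeps the orientation; feed is the mean speed in m/s.
- robot.movej(angles): joint-space move.
- robot.set_gripper(opening, newtons=None): finger opening in m; newtons is the grip in N (None keeps the last); returns when the fingers have stopped.
- robot.wait(seconds).
- robot.ik(position, orientation): joint angles nearest the present ones, or None.
- robot.observe(): the state.
- eyes.get_image(name): name is "scene" or "side" or "wrist"; returns the picture (384x512x3 uint8, red, green, blue); there is no depth.
- eyes.camera_model(name): a dict with "camera_matrix" (3x3 intrinsics, pixels), "rvec" (rotation vector, rad) and "tvec" (3), from world to camera coordinates, as OpenCV has them; the wrist camera has in their place "mount" (4x4, takes a point from camera to tool coordinates, whose origin is the TCP and whose axes are the flange's). Camera axes: x right, y down, z forward; pixel columns grow to the right and rows downward; lengths in m; the calibration is good to about 2 mm. The wrist camera is an equidistant fisheye: a pixel r from the principal point sees the ray r / f radians off the axis. A picture is of the moment at which its call begins: read the wrist's pose just before it. camera_model takes no time and is no camera call.
A pose or a line that the arm cannot do raises robot.MotionError and nothing moves.
- robot.sign_off(): hands the job in; it is judged then, once.
The state is a dict: "time": time; "joint_pos": joint angles; "qvel": joint speeds; "joint_torque": joint torques, N m; "tool_pos": TCP position; "eef_rot": TCP orientation; "ft_force": force on the tool from outside, world axes, zero at the start; "ft_torque": the same for the moment, N m; "gripper_width": finger opening in m; "gripper_force": force on a finger pad.
Only numpy, scipy, OpenCV 4.12 (cv2) and the standard library are available. Lean on these libraries where they do the work, as an engineer would, in place of code of your own. Each camera call takes 0.05 s, during which the arm holds its last target. There are 200 camera calls.

TASK

Set up the laser distance meter, which stands on its long edge in the slotted wooden rest, for a reading down the length rail: take it out and lay it on its back in the aluminium cradle, screen up and lens end looking along the rail, gently and with its tail home against the cradle's end stop. Let go of it, swing the hinged strap bar over it until the bar rests in its catch, then press the big round measuring key fully down for about half a second and let it come up again. Leave the chisel, the drawknife and the mallet where they lie.

Things in the scene. Friction and masses are not known exactly. Their poses are not given: they have to be found in the camera images.
- meter: Laser distance meter: loose grey plastic box, black rubber ends, 140 (x) x 54 (y) x 30 mm (z), about 0.27 kg. Origin: centre of its back. x points to the lens end, z out of the face (screen on the lens half, keys on the tail half). It starts on its +y long edge in the rack, origin 37 mm and top edge 64 mm above the bench, face roughly away from the robot, lens end to the robot's right.
- rack: Slotted wooden rest, 170 (x) x 100 mm (y), 23 mm high, screwed to the bench. Origin: on the bench under its middle; x runs along its slots, z up. The meter stands in its wide slot (36 mm, y = -19 to +17 mm, open at both ends), whose floor is 10 mm above the bench: the upper 41 mm of the meter stand clear of the rest.
- meter_lens (a point): Middle of the meter's lens end (two round windows): 70 mm along x from the meter's origin, 15 mm above its back. The other end is the tail. Axes as the meter.
- key_top (a point): Centre of the top of the big round measuring key on the meter's face: 22 mm in diameter, 5 mm tailward of mid-length (meter x = -5 mm, y = 0), its top 37 mm above the meter's back and 7 mm proud of the face. z points out of the face.
- key (a joint): Travel of the measuring key, m: 0 = up, 0.004 = fully down (still 3 mm proud of the face). A spring: 1.5 N starts it, about 5 N holds it fully down, and it comes up by itself.
- cradle: Aluminium cradle screwed to the bench at the zero end of an 18 mm high length rail. Origin: on the bench below the middle of the meter's place. x points along the rail, the way the lens must look, to a stop block with an upright white target plate (top at 103 mm) at x = 350 mm; z up. Flat bed 160 x 100 mm, 18 mm above the bench. A seated meter has its origin at x = 0, y = 0 and the cradle's axes.
- cradle_seat (a point): Where the seated meter's origin comes: on the bed (18 mm above the bench), cradle x = 0, y = 0, axes as the cradle. Side lips from x = -25 to +60 mm stand 59 mm apart (2.5 mm spare each side of the meter), flare outwards to y = +-37 mm and end 13 mm above the bed: fingers on the meter's sides must stay above them. Beyond the lens it is open.
- cradle_stop (a point): Middle of the end stop's face, which the meter's tail must touch: cradle x = -70 mm, y = 0, 30 mm above the bench; axes as the cradle. The stop is a plate 44 mm wide (y), 12 mm thick, its top 42 mm above the bench.
- strap (a joint): Angle of the steel strap bar, rad: 0 = closed, level across the tail half of the meter and in the catch; grows as it lifts; 1.57 = upright; 2.3 = its limit, leaning to the cradle's -y side, towards the robot. Starts at 1.55 to 2.0. A stiff hinge (0.07 N m) leaves it where it is put: about 1.5 N at its middle moves it. The meter goes in only while the bar is up.
- strap_hinge (a point): Strap bar's hinge: cradle x = -48 mm, y = -41 mm, 53 mm above the bench; its axis runs along the cradle's x. The two hinge cheeks reach 62 mm above the bench. The bar is 14 mm wide (x), 6 mm thick; closed, it runs to the cradle's +y, its top 56 mm above the bench, 2 mm clear of the meter's face.
- strap_tip (a point): Free end of the strap bar, in a turned-up thumb tab 22 mm wide, 105 mm from the hinge axis.
- strap_catch (a point): Catch of the strap bar: a fork with a sill, at cradle x = -48 mm, y = +41 mm; this point is where the closed bar's middle line lies, 53 mm above the bench. The fork's cheeks are 58 mm high, 18 mm apart.
- chisel: Timber-framing chisel, 355 mm long, steel blade and turned wooden handle, lying beyond the work. A bystander: leave it alone. Origin near mid-length, on the bench; x points to the blade.
- drawknife: Drawknife, 230 mm blade and two turned wooden handles, lying beyond the work. A bystander: leave it alone. Origin between its handles, on the bench.
- mallet: Joiner's wooden mallet lying on its side, head 80 x 140 x 70 mm, handle 230 mm long. A bystander: leave it alone. Origin below the middle of its head, on the bench; the handle points along -x.
Things that resemble listed ones, but are neither listed nor needed, are in the scene too. Of the things shaped like the meter, the grey one is meant.

How it is judged:
By the outcome, as a careful person would: the job done as asked, in the order asked, and still so for the second after the job is handed in, with the robot touching nothing.
It also fails if it takes over 72 s, if anything falls off the work surface, if the arm or the gripper's body presses on something with over 40 N, if the wrist force passes 120 N, or if a joint passes its speed limit or range.

## Working session

There is one attempt and no reset: what is moved stays moved. The work goes in short steps, each a Python script; the robot and the scene stay as the last script left them, time stands still between calls to the robot, and variables do not carry over. Pictures are saved under pics/ and viewed, at most 10 in all, crops included, and the job is handed in when it is done.

```bash
mkdir -p pics; ls
python3 - <<'E'
from bench import robot, eyes
import cv2
for n in ("scene","side","wrist"):
    im=eyes.get_image(n); cv2.imwrite(f"pics/{n}0.png",cv2.resize(im[:,:,::-1],(800,600),interpolation=cv2.INTER_CUBIC))
    print(n,eyes.camera_model(n))
print(robot.observe())
E
```

```text
pics
scene {'camera_matrix': array([[376.12809977,   0.        , 258.91734896],
       [  0.        , 376.12809977, 190.80517855],
       [  0.        ,   0.        ,   1.        ]]), 'rvec': array([ 2.10169417,  0.5541308 , -0.27873473]), 'tvec': array([-0.51898989,  0.00783057,  1.15893568])}
side {'camera_matrix': array([[367.55565104,   0.        , 258.89628586],
       [  0.        , 367.55565104, 191.98037916],
       [  0.        ,   0.        ,   1.        ]]), 'rvec': array([ 2.32700139, -0.42651722,  0.16038082]), 'tvec': array([-0.40293184,  0.27258373,  0.74840391])}
wrist {'camera_matrix': array([[297.31863964,   0.        , 265.12054673],
       [  0.        , 297.31863964, 196.73860317],
       [  0.        ,   0.        ,   1.        ]]), 'mount': array([[ 6.32164561e-04, -9.68508825e-01, -2.48978427e-01,
         6.70313169e-02],
       [ 9.99999685e-01,  4.92514112e-04,  6.23186915e-04,
        -2.88235523e-04],
       [-4.80936638e-04, -2.48978743e-01,  9.68508830e-01,
        -1.60413779e-01],
       [ 0.00000000e+00,  0.00000000e+00,  0.00000000e+00,
         1.00000000e+00]])}
{'time': 0.15, 'joint_pos': array([-1.22509199,  0.47760357,  0.02236091,  1.55615865, -0.01147113,
        1.1092984 , -0.08313598]), 'qvel': array([-0.00026362, -0.00408777, -0.00107139, -0.00426515, -0.00065813,
        0.0012581 , -0.0005464 ]), 'joint_torque': array([ 3.08037757e-03, -5.83293629e+01,  1.53685827e+00, -2.72876537e+01,
       -5.42608963e-02,  1.44693800e-02,  8.06616845e-05]), 'tool_pos': array([0.29574044, 0.60628038, 0.22193756]), 'eef_rot': array([ 2.24968556e-01,  9.74365794e-01, -6.63823614e-04, -8.93511793e-05]), 'ft_force': array([-0.24984391, -0.00508507,  0.62571878]), 'ft_torque': array([-0.04685094, -0.0175728 , -0.02167785]), 'gripper_force': 0.0, 'gripper_width': 0.08777063795273046}
```

View pics/scene0.png

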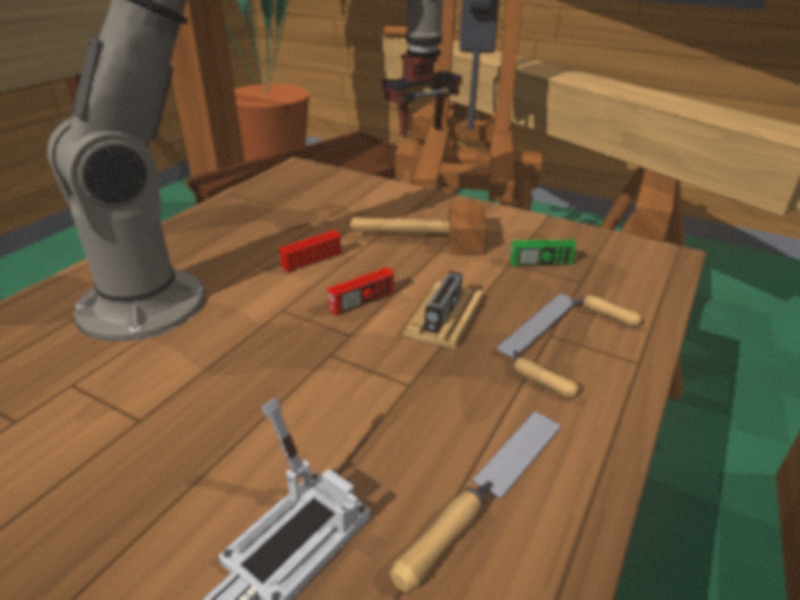

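View pics/side0.png

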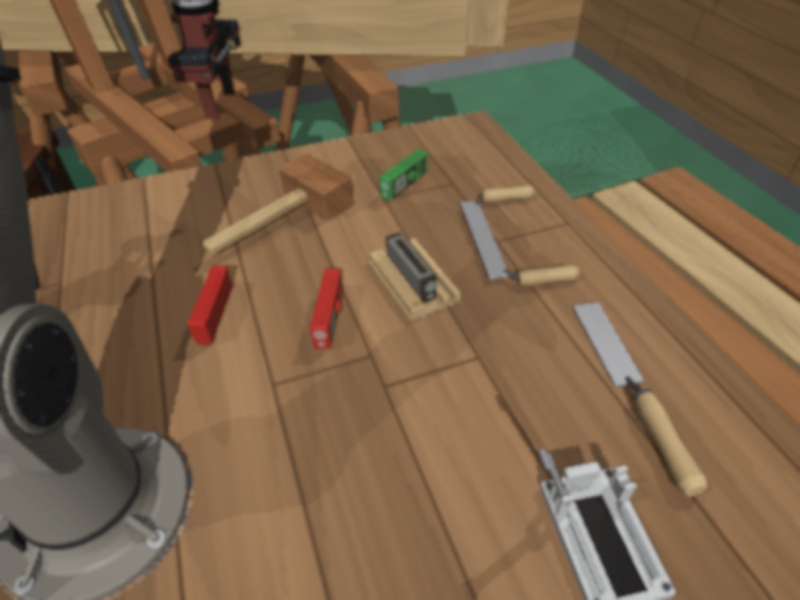

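Scene: grey meter in the rack near (443,305), cradle near (290,530) with its strap up, tab at (272,405). Side: rack near (415,278), cradle near (605,530). I'll compute rough positions, then look from the wrist camera above each.

```bash
cat > h.py <<'E'
from bench import robot, eyes
import numpy as np, cv2
from scipy.spatial.transform import Rotation as R
from scipy.optimize import least_squares
def ray(n,uv,pose=None,s=1.0):
    """origin, dir in world of pixel uv (given in an image scaled by s)"""
    m=eyes.camera_model(n);K=m["camera_matrix"];u=(np.array(uv,float)+.5)/s-.5
    x=(u-K[:2,2])/K[0,0]
    if n=="wrist":
        r=np.hypot(*x);d=np.array([x[0]/r*np.sin(r),x[1]/r*np.sin(r),np.cos(r)])
        M=m["mount"];p,q=pose;A=R.from_quat(q).as_matrix()
        return A@M[:3,3]+p, A@(M[:3,:3]@d)
    A=cv2.Rodrigues(m["rvec"])[0]
    return -A.T@m["tvec"], A.T@np.array([x[0],x[1],1])
def onz(n,uv,z,pose=None,s=1.0):
    o,d=ray(n,uv,pose,s);return o+d*(z-o[2])/d[2]
def tri(*rays):
    A=[];b=[]
    for o,d in rays:
        d=d/np.linalg.norm(d);P=np.eye(3)-np.outer(d,d);A.append(P);b.append(P@o)
    return np.linalg.lstsq(np.vstack(A),np.hstack(b),rcond=None)[0]
def proj(P,n="wrist",pose=None):
    m=eyes.camera_model(n);K=m["camera_matrix"];P=np.atleast_2d(P)
    if n=="wrist":
        M=m["mount"];p,q=pose;A=R.from_quat(q).as_matrix()
        c=((P-p)@A-M[:3,3])@M[:3,:3];rr=np.hypot(c[:,0],c[:,1]);t=np.arctan2(rr,c[:,2])
        return K[:2,2]+K[0,0]*c[:,:2]*(t/rr)[:,None]
    return cv2.projectPoints(P,m["rvec"],m["tvec"],K,None)[0][:,0]
def st():
    o=robot.observe();return o
def quat(yaw,tilt=None):
    """tool pointing down, tool y (closing line) along world angle yaw"""
    y=np.array([np.cos(yaw),np.sin(yaw),0]);z=np.array([0,0,-1.]);x=np.cross(y,z)
    return R.from_matrix(np.c_[x,y,z]).as_quat()
E
python3 - <<'E'
from h import *
s=800/512
for nm,n,pts in [("rack","scene",[(405,333),(460,347),(487,292),(437,281)]),("rack","side",[(370,258),(412,317),(460,297),(420,240)]),("cradle bed corner","scene",[(222,555),(297,600),(370,515)]),("cr","side",[(543,490),(670,595),(632,485)]),("red","side",[(320,345)]),("red2","side",[(205,340)]),("mallet","side",[(320,200),(207,245)])]:
    for p in pts: print(nm,n,onz(n,p,0.015,s=s).round(3))
print("tab",tri(ray("scene",(272,405),s=s),ray("side",(545,455),s=s)))
print(robot.ik([.55,.25,.4],quat(0)))
E
```

```text
rack scene [0.507 0.156 0.015]
rack scene [0.611 0.169 0.015]
rack scene [0.583 0.357 0.015]
rack scene [0.478 0.344 0.015]
rack side [0.484 0.328 0.015]
rack side [0.503 0.159 0.015]
rack side [0.597 0.173 0.015]
rack side [0.59  0.343 0.015]
cradle bed corner scene [ 0.532 -0.333  0.015]
cradle bed corner scene [ 0.642 -0.332  0.015]
cradle bed corner scene [ 0.655 -0.199  0.015]
cr side [ 0.551 -0.189  0.015]
cr side [ 0.621 -0.351  0.015]
cr side [ 0.663 -0.224  0.015]
red side [0.343 0.155 0.015]
red2 side [0.171 0.232 0.015]
mallet side [0.443 0.541 0.015]
mallet side [0.203 0.477 0.015]
tab [ 0.52055068 -0.20479361  0.14679181]
[-0.85420002  0.25610043  0.41706891  1.50419493 -0.10425639  1.40331305
 -0.43183355]
```

View pics/wrist0.png

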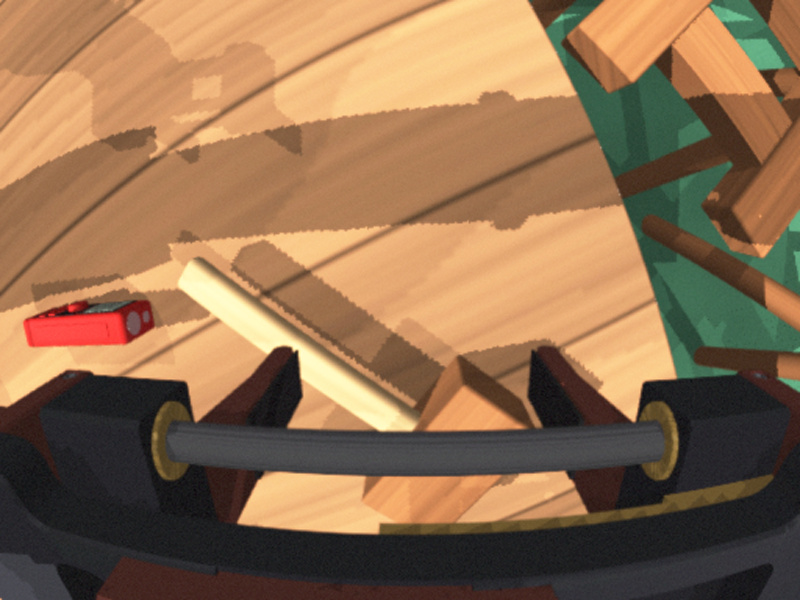

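Scene and side agree to about 1–2 cm. The rack is centred near (0.545, 0.25) and the cradle near (0.60, -0.27), with its rail towards -y. Next I'll look from above both.

Run:
```python
from h import *
import json
def look(nm,p,yaw):
    robot.move_pose(p,quat(yaw)); o=st(); im=eyes.get_image("wrist")
    json.dump([o["tool_pos"].tolist(),o["eef_rot"].tolist()],open(nm+".json","w"))
    cv2.imwrite(f"pics/{nm}_raw.png",im[:,:,::-1])
    cv2.imwrite(f"pics/{nm}.png",cv2.resize(im[:,:,::-1],(800,600),interpolation=cv2.INTER_CUBIC)); print(nm,o["time"],o["joint_pos"].round(2))
look("rack",[.545,.22,.26],0)
print(robot.ik([.545,.22,.1],quat(np.pi)))
look("crad",[.60,-.25,.28],np.pi)
```

```text
rack 1.8417 [-0.82  0.31  0.41  1.75 -0.14  1.11 -0.36]
[-1.24076871  0.79628959  1.1245552   1.92212602 -0.86412278  1.01182103
 -2.85570362]
crad 3.6167 [-0.46  0.71  1.27  1.6  -0.69  1.35 -2.24]
```

View pics/rack.png

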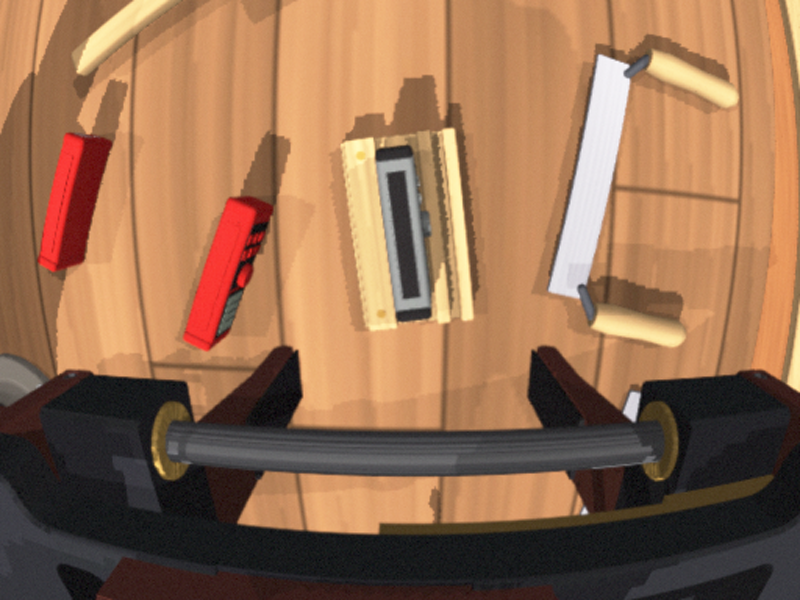

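View pics/crad.png

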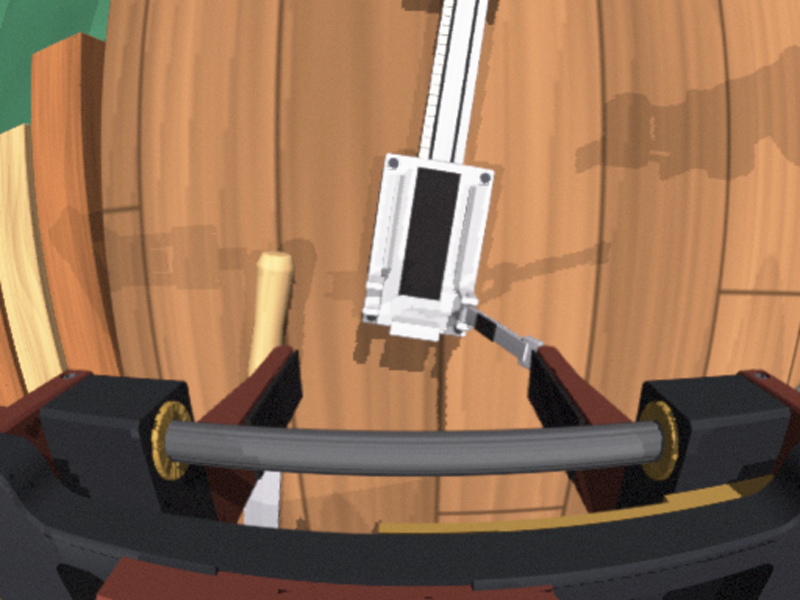

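The meter's top edge runs from (377,149)–(411,147) at the tail to (398,321)–(431,318) at the lens. The cradle bed corners are (387,155), (494,170), (463,337) and (363,322). I'll enlarge these.

Run:
```python
import cv2,numpy as np
a=cv2.imread("pics/crad_raw.png")[90:230,225:365]; b=cv2.imread("pics/rack_raw.png")[75:215,205:315]
f=lambda x:cv2.resize(x,None,fx=4,fy=4,interpolation=cv2.INTER_CUBIC)
o=np.hstack([f(a)[:, :440],f(b)[:,:360]]) ; o=np.hstack([f(a),f(b)[:,60:300]]);print(o.shape)
cv2.imwrite("pics/crop1.png",o)
```

```text
(560, 800, 3)
```

View pics/crop1.png

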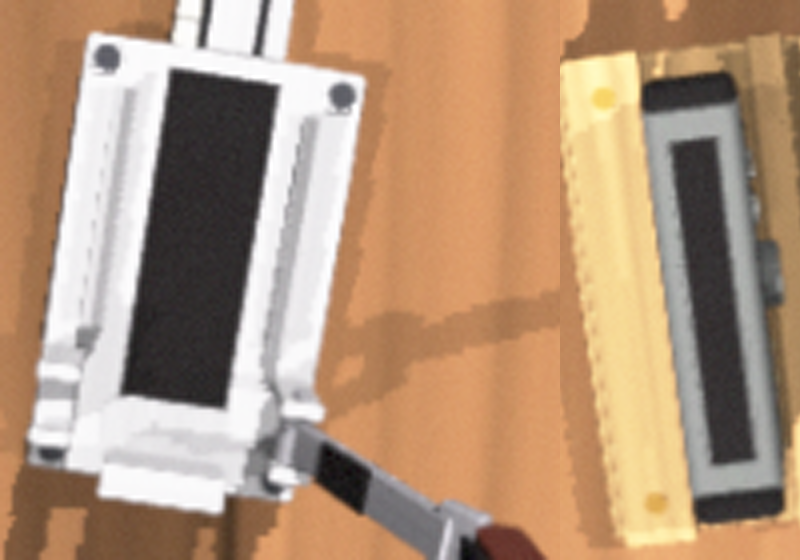

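Crop left: bed corners at (90,35), (364,75), (28,463); the stop's top plate runs (98,495)–(224,514), inner edge (105,462)–(230,480). Crop right: meter top edge corners at (641,78), (738,73), (697,522), (785,515).

Run:
```python
from h import *
import json
def fit(nm,pts,uv,x0):
    pose=[np.array(a) for a in json.load(open(nm+".json"))]
    pts=np.array(pts,float);uv=(np.array(uv)+.5)/4-.5+np.array(off)
    def w(q): c,s=np.cos(q[2]),np.sin(q[2]); return np.c_[q[0]+c*pts[:,0]-s*pts[:,1],q[1]+s*pts[:,0]+c*pts[:,1],pts[:,2]]
    r=least_squares(lambda q:(proj(w(q),pose=pose)-uv).ravel(),x0)
    print(nm,r.x.round(4),(r.fun.reshape(-1,2)).round(2).tolist()); return r.x
off=(225,90)
C=fit("crad",[(.08,.05,.018),(.08,-.05,.018),(-.08,.05,.018),(-.082,.022,.042),(-.082,-.022,.042),(-.07,.022,.042),(-.07,-.022,.042)],[(90,35),(364,75),(28,463),(98,495),(224,514),(105,462),(230,480)],[.6,-.27,-1.6])
off=(205-125,75)
M=fit("rack",[(-.07,0,.064),(-.07,.03,.064),(.07,0,.064),(.07,.03,.064)],[(641,78),(738,73),(697,522),(785,515)],[.54,.25,-1.6])
# strap tab: tip circle in hinge plane, match scene tab pixel
s=512/800
c,sn=np.cos(C[2]),np.sin(C[2])
for a in np.arange(1.5,2.1,.05):
    x,y=-.048,-.041+.105*np.cos(a);z=.053+.105*np.sin(a)
    P=[C[0]+c*x-sn*y,C[1]+sn*x+c*y,z]; print(a.round(2),(proj(P,"scene")/s).round(0),(proj(P,"side")/s).round(0),np.round(P,3))
```

```text
crad [ 0.5893 -0.267  -1.7133] [[-0.68, -2.05], [1.02, -1.1], [0.2, -0.02], [0.37, 0.88], [-0.24, 0.43], [-0.25, 1.03], [-0.38, 0.91]]
rack [ 0.5207  0.255  -1.457 ] [[-0.53, -0.54], [0.44, -2.26], [-0.91, 1.9], [0.99, 1.13]]
1.5 [[294. 415.]] [[585. 446.]] [ 0.563 -0.215  0.158]
1.55 [[291. 413.]] [[581. 446.]] [ 0.558 -0.214  0.158]
1.6 [[288. 411.]] [[576. 447.]] [ 0.553 -0.213  0.158]
1.65 [[285. 409.]] [[572. 448.]] [ 0.547 -0.212  0.158]
1.7 [[282. 408.]] [[567. 450.]] [ 0.542 -0.212  0.157]
1.75 [[279. 406.]] [[562. 451.]] [ 0.537 -0.211  0.156]
1.8 [[276. 405.]] [[558. 452.]] [ 0.532 -0.21   0.155]
1.85 [[273. 404.]] [[553. 454.]] [ 0.527 -0.21   0.154]
1.9 [[270. 403.]] [[549. 456.]] [ 0.522 -0.209  0.152]
1.95 [[268. 403.]] [[544. 457.]] [ 0.517 -0.208  0.151]
2.0 [[265. 402.]] [[540. 459.]] [ 0.512 -0.207  0.148]
2.05 [[263. 402.]] [[535. 461.]] [ 0.508 -0.207  0.146]
2.1 [[261. 402.]] [[531. 463.]] [ 0.503 -0.206  0.144]
```

```bash
cat >> h.py <<'E'
C0=np.array([.5893,-.267,-1.7133]); M0=np.array([.5207,.255,-1.457])
def meter(o,yaw,phi):
    """4x4 meter pose: phi=0 standing on +y edge, 90deg = flat on its back; x along yaw"""
    x=np.array([np.cos(yaw),np.sin(yaw),0]);n=np.array([-x[1],x[0],0]);Z=np.array([0,0,1.])
    T=np.eye(4);T[:3,:3]=np.c_[x,np.sin(phi)*n-np.cos(phi)*Z,np.cos(phi)*n+np.sin(phi)*Z];T[:3,3]=o;return T
def G1(sgn,gx=.010,gy=-.013):
    y=np.array([0,0,1.])*sgn;z=np.array([0,1.,0]);T=np.eye(4);T[:3,:3]=np.c_[np.cross(y,z),y,z];T[:3,3]=[gx,gy,.015];return T
def pq(T): return T[:3,3],R.from_matrix(T[:3,:3]).as_quat()
def lean(corner,yaw,phi):
    """meter pose with middle of its +y/back edge at corner"""
    T=meter([0,0,0],yaw,phi);T[:3,3]=np.array(corner)-T[:3,:3]@[0,.027,0];return T
def say(t=""):
    o=st();print(t,round(o["time"],2),o["tool_pos"].round(4),"F",o["ft_force"].round(1),"w",round(o["gripper_width"],4),"g",round(o["gripper_force"],1))
E
python3 - <<'E'
from h import *
for sg in (1,-1):
    p,q=pq(meter([*M0[:2],.037],M0[2],0)@G1(sg)); print(sg,p,robot.ik(p,q))
    for cx in (.55,.62,.68):
        for yw in (-1.75,-1.571,-1.4):
            for ph in (54,):
                j=robot.ik(*pq(lean([cx,0.02,.002],yw,np.radians(ph))@G1(sg)));print(sg,cx,yw,ph,None if j is None else j.round(2))
print(robot.ik([.62,.02,.03],quat(np.pi)),robot.ik([.55,.02,.03],quat(np.pi)),robot.ik([.59,-.28,.03],quat(2.999)))
E
```

```text
1 [0.53673849 0.24676794 0.05      ] [-0.24400898  0.58331315 -0.38540521  1.87137243  0.31013311  0.74569022
 -0.68792036]
1 0.55 -1.75 54 None
1 0.55 -1.571 54 None
1 0.55 -1.4 54 None
1 0.62 -1.75 54 None
1 0.62 -1.571 54 None
1 0.62 -1.4 54 None
1 0.68 -1.75 54 [ 0.51  0.97 -0.99  2.31  2.42  1.23 -2.32]
1 0.68 -1.571 54 [ 0.79  1.15 -1.2   2.32  2.55  1.16 -1.96]
1 0.68 -1.4 54 [ 0.91  1.15 -1.2   2.3   2.64  0.91 -1.82]
-1 [0.53673849 0.24676794 0.05      ] [-1.2623559   0.88921812  1.09377604  1.93943595 -0.98351096  0.97686224
 -2.70727996]
-1 0.55 -1.75 54 None
-1 0.55 -1.571 54 None
-1 0.55 -1.4 54 None
-1 0.62 -1.75 54 None
-1 0.62 -1.571 54 None
-1 0.62 -1.4 54 None
-1 0.68 -1.75 54 [ 0.51  0.97 -0.99  2.31  2.42  1.23  0.83]
-1 0.68 -1.571 54 [ 0.65  0.97 -0.99  2.33  2.6   1.05  0.92]
-1 0.68 -1.4 54 [ 0.78  0.97 -0.99  2.31  2.77  0.83  1.01]
[-0.80986146  0.92886734  1.03839919  1.87248865 -0.99204096  0.96902418
 -2.44403074] [-0.87391013  0.84135523  1.03706202  2.04205473 -0.98961674  0.87560952
 -2.39731059] [-0.29513938  0.95328905  1.01718922  1.78871548 -0.97260918  0.99595002
 -2.15313866]
```

Run:
```python
from h import *
s=800/512
print("chisel",[onz("side",p,.01,s=s).round(3)[:2].tolist() for p in [(576,305),(600,303),(640,382),(692,490)]],"draw",[onz("side",p,.01,s=s).round(3)[:2].tolist() for p in [(520,278),(500,275),(462,205)]])
G={sg:robot.ik(*pq(meter([*M0[:2],.037],M0[2],0)@G1(sg))) for sg in (1,-1)}
res=[]
for sg in (1,-1):
  for cx in (.45,.5,.55,.6,.65):
    for cy in (-.08,0.,.08):
      for yw in np.arange(-np.pi,np.pi,np.pi/8):
        j=robot.ik(*pq(lean([cx,cy,.002],yw,np.radians(54))@G1(sg)))
        if j is not None: res.append((np.abs(j-G[sg]).max(),sg,cx,cy,round(yw,3),j.round(2).tolist()))
res.sort(key=lambda r:r[0]);print(len(res))
for r in res[:12]+[r for r in res if -2.4<r[4]<-.8][:6]:print(r)
```

```text
chisel [[0.777, 0.088], [0.818, 0.078], [0.778, -0.087], [0.734, -0.256]] draw [[0.72, 0.183], [0.691, 0.203], [0.715, 0.423]]
373
(np.float64(1.4005554616145437), 1, 0.65, 0.08, np.float64(2.749), [-0.98, 1.34, 1.0, 1.26, -0.24, 1.52, -2.09])
(np.float64(1.4047468200841073), 1, 0.65, 0.0, np.float64(2.749), [-0.93, 1.32, 1.02, 1.37, -0.22, 1.4, -2.02])
(np.float64(1.4066474380278704), 1, 0.45, 0.0, np.float64(2.749), [-1.23, 1.2, 1.02, 1.88, -0.27, 1.17, -2.05])
(np.float64(1.4083263914223676), 1, 0.6, 0.08, np.float64(2.749), [-1.06, 1.3, 1.0, 1.41, -0.25, 1.45, -2.1])
(np.float64(1.4100921164048439), 1, 0.6, 0.0, np.float64(2.749), [-1.01, 1.29, 1.02, 1.51, -0.23, 1.33, -2.02])
(np.float64(1.41034076868128), 1, 0.45, 0.08, np.float64(-3.142), [-1.51, 1.19, 1.02, 1.98, -0.22, 1.0, -1.98])
(np.float64(1.4127453617872971), 1, 0.5, 0.0, np.float64(2.749), [-1.16, 1.23, 1.03, 1.77, -0.26, 1.22, -2.04])
(np.float64(1.4130815139588944), 1, 0.55, 0.0, np.float64(2.749), [-1.09, 1.26, 1.03, 1.64, -0.25, 1.27, -2.03])
(np.float64(1.4131874967655444), 1, 0.5, 0.08, np.float64(-3.142), [-1.43
[... 358 characters left out ...]
67, -0.17, 1.09, -1.92])
(np.float64(1.4513157562745234), 1, 0.65, 0.08, np.float64(-2.356), [-1.45, 1.21, 1.07, 2.13, -0.1, 0.18, -1.53])
(np.float64(1.537003378203698), 1, 0.5, 0.08, np.float64(-2.356), [-1.78, 1.32, 1.14, 2.39, -0.93, 0.23, -0.89])
(np.float64(1.829220552484561), 1, 0.6, 0.08, np.float64(-2.356), [-1.43, 1.02, 0.87, 2.22, 0.9, 0.29, -2.52])
(np.float64(1.9087890211618759), 1, 0.55, 0.08, np.float64(-2.356), [-1.52, 1.01, 0.87, 2.3, 0.91, 0.29, -2.6])
(np.float64(2.0435380413107604), 1, 0.65, -0.08, np.float64(-1.963), [0.45, 0.84, -0.79, 2.36, 2.35, 1.2, -2.56])
(np.float64(2.044336647714227), 1, 0.65, 0.0, np.float64(-1.963), [0.08, 0.76, -0.59, 2.34, 2.19, 1.16, -2.73])
```

Run:
```python
from h import *
up=np.array([0,0,.11])
p,q=pq(meter([*M0[:2],.037],M0[2],0)@G1(1))
robot.move_pose(p+up,q); robot.set_gripper(.06,30); robot.movel(p+[0,0,.004],feed=.12); robot.movel(p,feed=.05); say("at")
robot.set_gripper(.02,30); say("grip")
robot.movel(p+up,feed=.15); say("lift")
im=eyes.get_image("wrist"); cv2.imwrite("pics/held_raw.png",im[:,:,::-1])
T=lean([.58,-.06,.002],np.pi,np.radians(54))@G1(1); p2,q2=pq(T)
robot.move_pose(p2+[0,0,.10],q2); say("lean above"); print(st()["joint_pos"].round(2))
im=eyes.get_image("side")
cv2.imwrite("pics/lean.png",cv2.resize(im[:,:,::-1],(800,600),interpolation=cv2.INTER_CUBIC))
```

```text
at 7.44 [0.5368 0.2467 0.0502] F [-0.2  0.4  1.4] w 0.0597 g 0.0
grip 8.02 [0.5368 0.2468 0.0501] F [-0.4  1.1  0.9] w 0.03 g 30.0
lift 8.9 [0.5361 0.2462 0.159 ] F [-0.4  0.1 -3.6] w 0.0298 g 30.0
lean above 10.61 [ 0.57   -0.036   0.1373] F [ 0.5 -0.7 -2.3] w 0.0297 g 30.0
[-0.66  0.67  0.23  1.86  0.73  1.22 -2.49]
```

View pics/lean.png

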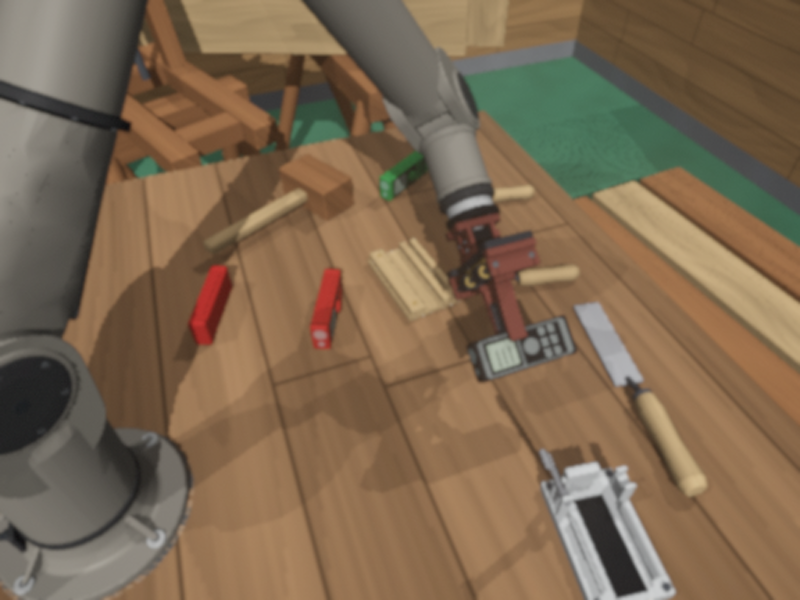

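The picture shows the meter held face up and tilted, lens end at (480,362) towards the robot, keys at (550,340). I'll lower it and lay it down.

Run:
```python
from h import *
p2,q2=pq(lean([.58,-.06,.002],np.pi,np.radians(54))@G1(1))
robot.movel(p2+[0,0,.003],feed=.12); f0=st()["ft_force"][2]; say("low")
for k in range(7):
    robot.movel(p2+[0,0,.002-.001*k],feed=.02)
    if st()["ft_force"][2]-f0>2: break
say("touch"); p=st()["tool_pos"]
robot.set_gripper(.036); robot.set_gripper(.05); say("open")
p=p+[0,0,-.003]; robot.movel(p,feed=.03); say("lower")
robot.movel(p+[0,.045,0],feed=.06); say("out")
robot.movel(p+[0,.06,.08],feed=.12)
robot.move_pose([.60,-.045,.17],quat(np.pi/2-.001)); say(); print(st()["joint_pos"].round(2))
robot.set_gripper(.085)
o=st(); im=eyes.get_image("wrist")
import json; json.dump([o["tool_pos"].tolist(),o["eef_rot"].tolist()],open("flat.json","w"))
cv2.imwrite("pics/flat_raw.png",im[:,:,::-1]); cv2.imwrite("pics/flat.png",cv2.resize(im[:,:,::-1],(800,600),interpolation=cv2.INTER_CUBIC))
```

```text
low 11.62 [ 0.5704 -0.0365  0.0412] F [ 0.5  0.5 -2.6] w 0.03 g 30.0
touch 13.12 [ 0.57   -0.0365  0.0356] F [-2.1  1.9  5.1] w 0.0295 g 30.0
open 13.92 [ 0.5699 -0.0366  0.0346] F [-0.2 -0.6 -1.3] w 0.05 g 0.4
lower 14.17 [ 0.5701 -0.0363  0.0324] F [ 0.8  0.7 -0.8] w 0.05 g 0.5
out 15.07 [0.5699 0.008  0.0327] F [ 0.8  0.  -0.5] w 0.05 g 0.0
 19.13 [ 0.5999 -0.0448  0.1698] F [-0.2  1.  -0.2] w 0.05 g 0.0
[ 0.31  0.45 -0.44  1.76  0.23  0.98  1.35]
```

View pics/flat.png

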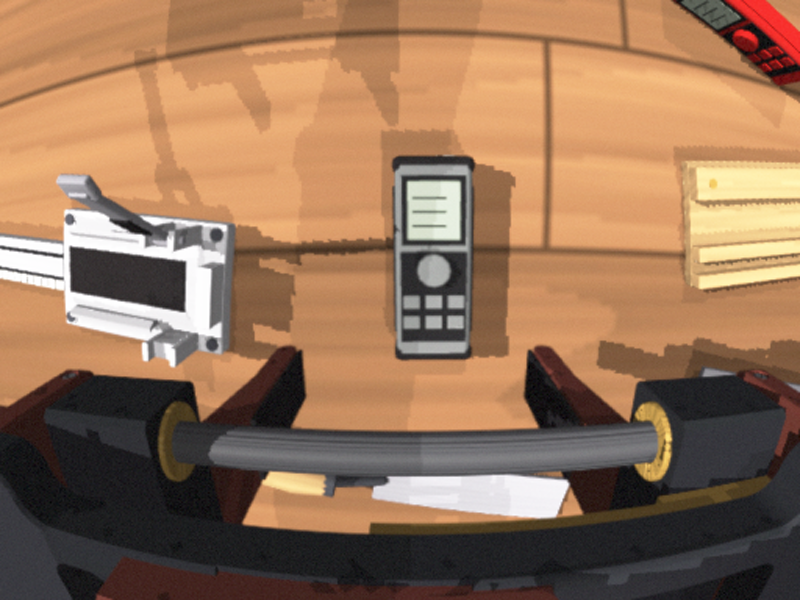

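The meter lies flat on its back, face corners at (393,160), (474,158), (471,357), (395,357), key at (434,270) and lens end up in the image, towards the robot. I'll fit its pose and pick it up by its long sides.

Run:
```python
from h import *
import json
pose=[np.array(a) for a in json.load(open("flat.json"))]
uv=(np.array([(393,160),(474,158),(471,357),(395,357),(434,270)])+.5)*.64-.5
# image right=+Y world; meter x=-X -> meter y=-Y (image left)
pts=np.array([(.07,.027,.03),(.07,-.027,.03),(-.07,-.027,.03),(-.07,.027,.03),(-.005,0,.037)])
def w(q): c,s=np.cos(q[2]),np.sin(q[2]); return np.c_[q[0]+c*pts[:,0]-s*pts[:,1],q[1]+s*pts[:,0]+c*pts[:,1],pts[:,2]]
r=least_squares(lambda q:(proj(w(q),pose=pose)-uv).ravel(),[.58,-.035,np.pi]); print(r.x.round(4),r.fun.round(1))
x,y,a=r.x; gx=.018
g=np.array([x+gx*np.cos(a),y+gx*np.sin(a)]); q=quat(a-np.pi/2)
robot.move_pose([*g,.10],q); robot.movel([*g,.0155],feed=.08); say("at")
robot.set_gripper(.04,25); say("grip"); 
c,s=np.cos(C0[2]),np.sin(C0[2]); gx2=gx+.008
t=np.array([C0[0]+c*gx2,C0[1]+s*gx2,.14]); qt=quat(C0[2]-np.pi/2)
robot.movel([*g,.14],feed=.12); say("up")
print(robot.ik(t,qt)); print(st()["joint_pos"])
json.dump([a,x,y],open("flatpose.json","w"))
im=eyes.get_image("wrist"); cv2.imwrite("pics/held2_raw.png",im[:,:,::-1])
```

```text
[ 0.5789 -0.0329  3.1477] [-1.2 -3.7  1.  -2.3  0.7  2.9 -0.5  3.4  0.1  0.5]
at 21.52 [ 0.5614 -0.033   0.016 ] F [-0.4  0.2  0.5] w 0.0849 g 0.0
grip 22.11 [ 0.561  -0.033   0.0156] F [-0.6  0.2  0.8] w 0.054 g 25.0
up 23.3 [ 0.5603 -0.0331  0.1392] F [-0.1  0.1 -2.9] w 0.0536 g 25.0
[ 1.11295473  0.84630254 -1.19075049  1.62709764  0.82215389  1.25071443
  2.75713065]
[ 0.30636076  0.42655284 -0.45268644  1.88400258  0.23580605  0.88495422
  1.31517841]
```

Run:
```python
from h import *
import json
pose=[np.array(a) for a in json.load(open("crad.json"))]
uv=(np.array([(90,35),(364,75),(28,463),(98,495),(224,514),(105,462),(230,480)])+.5)/4-.5+[225,90]
pts=np.array([(.08,.05,.018),(.08,-.05,.018),(-.08,.05,.018),(-.082,.022,.042),(-.082,-.022,.042),(-.07,.022,.042),(-.07,-.022,.042)])
for b in (0,-.002):
  P=pts.copy();P[:3,0]+=b
  def w(q): c,s=np.cos(q[2]),np.sin(q[2]); return np.c_[q[0]+c*P[:,0]-s*P[:,1],q[1]+s*P[:,0]+c*P[:,1],P[:,2]-q[3]]
  r=least_squares(lambda q:(proj(w(q),pose=pose)-uv).ravel(),[.59,-.267,-1.71,0]); print(b,r.x.round(4),r.fun.round(1),r.cost)
C=r.x[:3]; json.dump(C.tolist(),open("C.json","w"))
c,s=np.cos(C[2]),np.sin(C[2]); gx2=.026
t=np.array([C[0]+c*gx2,C[1]+s*gx2,0]); qt=quat(C[2]-np.pi/2)
p=st()["tool_pos"]; robot.movel([p[0],p[1],.20],feed=.2)
robot.move_pose(t+[0,0,.20],qt); say("above"); robot.movel(t+[0,0,.018+.0155+.018],feed=.12); say("hover"); print(st()["joint_pos"].round(2))
o=st(); im=eyes.get_image("side"); im2=eyes.get_image("wrist")
cv2.imwrite("pics/hov.png",np.hstack([cv2.resize(im[250:384,300:450][:,:,::-1],(448,400),interpolation=cv2.INTER_CUBIC),cv2.resize(im2[60:300,160:360][:,:,::-1],(333,400),interpolation=cv2.INTER_CUBIC)]))
```

```text
0 [ 0.5891 -0.2645 -1.7134  0.0077] [-0.3 -0.6  0.1  0.2  0.8 -0.5  0.7  0.2 -0.5 -0.3  0.   0.5 -0.7  0.3] 1.5010958774496848
-0.002 [ 0.589  -0.266  -1.7145  0.0042] [-0.5 -0.5  0.5  0.4  0.4  0.4  0.6 -0.1 -0.3 -0.5 -0.1  0.2 -0.5  0. ] 1.102415721707076
above 25.23 [ 0.5851 -0.2904  0.1993] F [-0.1  0.1 -1.9] w 0.0538 g 25.0
hover 26.62 [ 0.5859 -0.2919  0.0524] F [-0.2 -0.4 -2.2] w 0.0538 g 25.0
[ 0.92  0.78 -0.82  1.69  0.67  0.97  2.85]
```

View pics/hov.png

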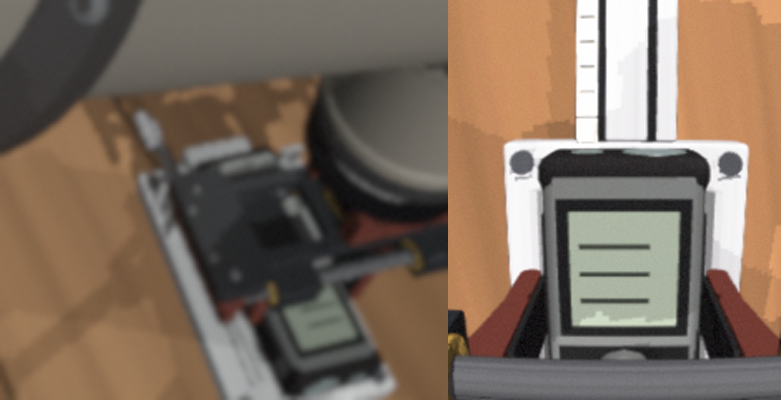

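The hover shows the meter parallel to the cradle and centred within about 1 mm: screws at 521 and 731, lens end 540–709. I'll shift 0.7 mm, then lower and slide to the stop.

Run:
```python
from h import *
import json
C=np.array(json.load(open("C.json"))); d=np.array([np.cos(C[2]),np.sin(C[2]),0]); ty=np.array([np.cos(C[2]-np.pi/2),np.sin(C[2]-np.pi/2),0])
t=np.array([C[0],C[1],0])+.026*d+.0007*ty
f0=st()["ft_force"]; z=.0515
robot.movel(t+[0,0,.038],feed=.06); say()
z=.038
while z>.031:
    z-=.001; robot.movel(t+[0,0,z],feed=.02); f=st()["ft_force"]-f0
    if f[2]>2.0: break
say("bed"); zc=st()["tool_pos"][2]
f0=st()["ft_force"]; k=0
while k<.016:
    k+=.001; robot.movel(t-d*k+[0,0,z],feed=.025); f=(st()["ft_force"]-f0)@d
    if f>4: break
say(f"stop k={k:.4f} f={f:.1f}"); print("tcp in cradle x",(st()["tool_pos"]-[C[0],C[1],0])@d, "z",zc)
```

```text
27.09 [ 0.584  -0.2915  0.0373] F [ 0.3  0.7 -1.7] w 0.054 g 25.0
bed 28.34 [ 0.5847 -0.2916  0.0337] F [-2.6  0.2  4.5] w 0.0539 g 25.0
stop k=0.0040 f=4.1 29.34 [ 0.5855 -0.2893  0.0337] F [-1.3 -4.   5.1] w 0.054 g 25.0
tcp in cradle x 0.0235948421614117 z 0.033678656583062336
```

Run:
```python
from h import *
import json
C=np.array(json.load(open("C.json"))); d=np.array([np.cos(C[2]),np.sin(C[2]),0]); ty=np.array([np.cos(C[2]-np.pi/2),np.sin(C[2]-np.pi/2),0])
t=np.array([C[0],C[1],0])+.026*d+.0007*ty
z=.0336; k=.0035
while k<.018:
    k+=.001; robot.movel(t-d*k+[0,0,z+.0006],feed=.03); o=st(); f=o["ft_force"]@d
    print(round(k,4),((o["tool_pos"]-[C[0],C[1],0])@d).round(4),o["tool_pos"][2].round(4),f.round(1),o["ft_force"].round(1))
    if f>6: break
```

```text
0.0045 0.0204 0.0337 1.0 [ 0.  -1.  -1.2]
0.0055 0.0199 0.0338 0.2 [-0.2 -0.1 -2.7]
0.0065 0.0193 0.0341 -0.4 [-0.2  0.4 -2.7]
0.0075 0.0187 0.0342 1.0 [-0.4 -1.  -1.4]
0.0085 0.0186 0.0342 4.1 [-0.5 -4.1 -1.3]
0.0095 0.0185 0.0342 6.8 [-2.3 -6.5 -2.7]
```

Run:
```python
from h import *
import json
C=np.array(json.load(open("C.json"))); d=np.array([np.cos(C[2]),np.sin(C[2]),0]); ty=np.array([np.cos(C[2]-np.pi/2),np.sin(C[2]-np.pi/2),0])
t=np.array([C[0],C[1],0])+.026*d+.0007*ty
robot.movel(t-d*.0088+[0,0,.0333],feed=.02); say("down")
robot.set_gripper(.062); say("rel")
p=st()["tool_pos"]; robot.movel(p+[0,0,.10],feed=.15); say("up")
robot.movel(p+d*.03+[0,0,.19],feed=.2); robot.set_gripper(.085)
o=st(); json.dump([o["tool_pos"].tolist(),o["eef_rot"].tolist()],open("seat.json","w"))
im=eyes.get_image("wrist"); cv2.imwrite("pics/seat_raw.png",im[:,:,::-1])
cv2.imwrite("pics/seat.png",cv2.resize(im[100:260,150:360][:,:,::-1],(787,600),interpolation=cv2.INTER_CUBIC))
```

```text
down 31.09 [ 0.5856 -0.2843  0.0337] F [-2.7 -4.1  0.9] w 0.0538 g 25.0
rel 31.47 [ 0.5862 -0.2821  0.0335] F [ 0.   0.3 -0.6] w 0.0621 g 0.0
up 32.28 [ 0.5855 -0.2821  0.1326] F [ 0.   0.4 -0.1] w 0.0619 g 0.0
```

View pics/seat.png

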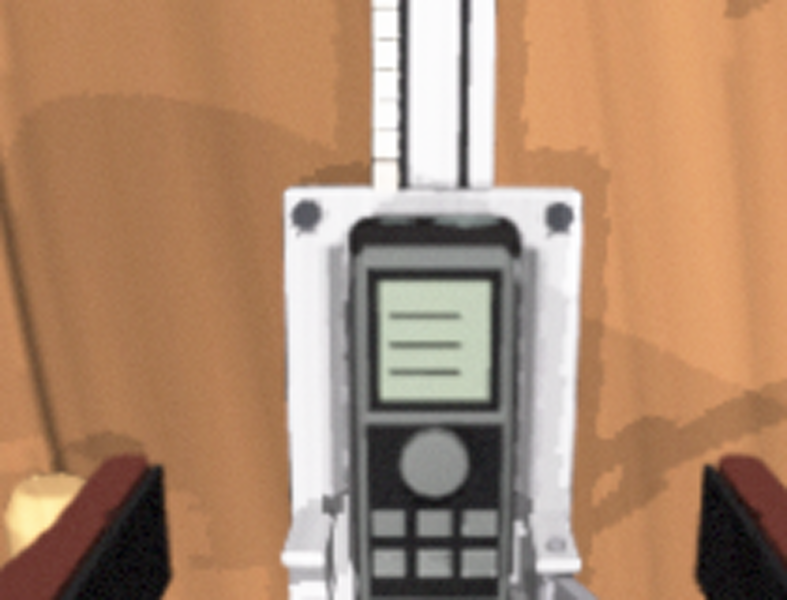

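The meter is seated square in the cradle: key at (434,462), lens end up the rail. Now I'll swing the strap with the shut fingers on an arc about the hinge.

```bash
cat >> h.py <<'E'
import json,os
if os.path.exists("C.json"):
    C=np.array(json.load(open("C.json")))
    d=np.array([np.cos(C[2]),np.sin(C[2]),0]); n=np.array([-d[1],d[0],0])
    C3=np.array([C[0],C[1],0])-.0007*n
    cw=lambda x,y,z: C3+x*d+y*n+np.array([0,0,z])
    inc=lambda p: np.array([(p-C3)@d,(p-C3)@n,p[2]])
E
cat > strap.py <<'E'
from h import *
def arc(a,r=.055,h=.0135):
    return cw(-.048,-.041+r*np.cos(a)-np.sin(a)*(.003+h*np.sin(a)),.053+r*np.sin(a)+np.cos(a)*(.003+h*np.sin(a)))
A=np.radians([75,62,50,38,26,15,6])
E
python3 - <<'E'
from strap import *
for yw in (C[2]-np.pi/2,C[2]+np.pi/2):
    P=[cw(-.048,-.125,.21),cw(-.048,-.125,.105)]+[arc(a) for a in A]+[arc(0)]
    print([None if (j:=robot.ik(p,quat(yw))) is None else j.round(2)[[0,4,6]].tolist() for p in P])
print(inc(st()["tool_pos"]),st()["joint_pos"].round(2))
E
```

```text
[[1.22, 0.49, 2.83], [1.11, 0.66, 2.69], [0.99, 0.69, 2.7], [0.96, 0.69, 2.7], [0.94, 0.7, 2.7], [0.92, 0.72, 2.69], [0.91, 0.73, 2.69], [0.89, 0.74, 2.68], [0.88, 0.76, 2.67], [0.88, 0.76, 2.67]]
[[-0.68, -0.56, 0.74], [-0.51, -0.72, 0.84], [-0.46, -0.78, 0.82], [-0.45, -0.79, 0.82], [-0.44, -0.81, 0.82], [-0.43, -0.84, 0.83], [-0.42, -0.87, 0.84], [-0.42, -0.9, 0.85], [-0.41, -0.92, 0.87], [-0.41, -0.94, 0.88]]
[0.04624706 0.00027854 0.22343793] [ 1.08  0.68 -1.06  1.54  0.6   1.28  2.94]
```

Run:
```python
from strap import *
q=quat(C[2]-np.pi/2)
robot.move_pose(cw(-.048,-.125,.21),q); robot.set_gripper(0.0,20); robot.movel(cw(-.048,-.125,.105),feed=.15); say("start"); print(st()["joint_pos"].round(2))
def go(p,feed):
    robot.movel(p,feed=feed); o=st(); F=o["ft_force"]
    print(round(o["time"],2),inc(o["tool_pos"]).round(4),"F cradle",[(F@d).round(1),(F@n).round(1),F[2].round(1)])
    if np.linalg.norm(F)>15: raise SystemExit("force")
y1=inc(arc(A[0]))[1]
for y in (-.10,-.08,y1): go(cw(-.048,y,.105),.08)
for a in A: go(arc(a),.06)
p=arc(0)
for k in range(4):
    go(p-[0,0,.001*(k)],.03)
    if st()["ft_force"][2]>5: break
```

```text
start 36.36 [ 0.4721 -0.2004  0.1057] F [ 0.3  0.1 -0.1] w 0.0006 g 0.0
[ 1.1   0.6  -1.07  1.99  0.66  0.94  2.7 ]
36.83 [-0.0482 -0.0997  0.1052] F cradle [np.float64(0.1), np.float64(-0.2), np.float64(-0.3)]
37.23 [-0.0482 -0.0798  0.1049] F cradle [np.float64(0.4), np.float64(0.4), np.float64(0.0)]
37.85 [-0.0483 -0.0424  0.1049] F cradle [np.float64(-0.2), np.float64(-0.5), np.float64(-0.1)]
38.1 [-0.0479 -0.0422  0.1109] F cradle [np.float64(-0.8), np.float64(-0.5), np.float64(-0.1)]
38.48 [-0.0482 -0.0278  0.1084] F cradle [np.float64(0.4), np.float64(-0.3), np.float64(-1.2)]
38.86 [-0.0481 -0.0154  0.1035] F cradle [np.float64(0.4), np.float64(-0.2), np.float64(-0.9)]
39.24 [-0.0481 -0.0044  0.0955] F cradle [np.float64(-1.1), np.float64(0.7), np.float64(0.7)]
39.62 [-0.0481  0.0046  0.0847] F cradle [np.float64(0.2), np.float64(0.5), np.float64(-0.0)]
39.99 [-0.048   0.0104  0.073 ] F cradle [np.float64(-0.0), np.float64(0.3), np.float64(-0.0)]
40.32 [-0.048   0.013   0.0626] F cradle [np.float64(0.8), np.float64(-0.0), np.float64(0.2)]
40.71 [-0.0481  0.0143  0.0564] F cradle [np.float64(-0.1), np.float64(-1.6), np.float64(4.9)]
40.96 [-0.048   0.0143  0.0563] F cradle [np.float64(-0.0), np.float64(-3.4), np.float64(11.4)]
```

The fingers met the closed bar at 56 mm, with force rising to 11 N on the sill, so the bar is in the catch. Next is the key.

Run:
```python
from strap import *
def rep(t):
    o=st();F=o["ft_force"];print(t,round(o["time"],2),inc(o["tool_pos"]).round(4),[(F@d).round(1),(F@n).round(1),F[2].round(1)])
robot.movel(cw(-.048,.0143,.075),feed=.1)
robot.movel(cw(-.005,0,.075),feed=.12); robot.movel(cw(-.005,0,.058),feed=.06); rep("above")
robot.movel(cw(-.005,0,.0495),feed=.04); rep("down")
if st()["ft_force"][2]<8: robot.movel(cw(-.005,0,.0485),feed=.04); rep("more")
robot.wait(.38); rep("held")
robot.movel(cw(-.005,0,.060),feed=.06); rep("released")
robot.movel(cw(-.005,0,.16),feed=.2)
robot.move_pose(cw(.02,0,.22),quat(C[2]-np.pi/2)); robot.set_gripper(.085)
o=st(); pose=(o["tool_pos"],o["eef_rot"]); im=eyes.get_image("wrist"); cv2.imwrite("pics/end_raw.png",im[:,:,::-1])
sc=eyes.get_image("scene"); cv2.imwrite("pics/end_scene.png",sc[:,:,::-1])
# numeric check of the strap: bar profile across cradle x at z=.056, y=-0.01..0.01 ; tip area brightness vs bench
for y in (-.02,0,.02,.055,.062,.08):
    uv=proj([cw(x,y,.056) for x in np.arange(-.066,-.029,.004)],pose=pose)
    print(y,[int(im[int(round(v)),int(round(u))].mean()) if 0<=v<384 and 0<=u<512 else -1 for u,v in uv])
print(round(o["time"],2))
```

```text
above 42.27 [-0.0055 -0.0003  0.0574] [np.float64(1.0), np.float64(-0.9), np.float64(-0.3)]
down 42.62 [-0.0053  0.001   0.0513] [np.float64(1.0), np.float64(-3.8), np.float64(13.1)]
held 43.01 [-0.0053  0.001   0.0513] [np.float64(-0.2), np.float64(-3.3), np.float64(12.6)]
released 43.33 [-0.0048 -0.      0.06  ] [np.float64(0.6), np.float64(-0.4), np.float64(-0.6)]
-0.02 [114, 75, 53, 94, 198, 201, 207, 136, 73, 70]
0 [236, 135, 62, 101, 214, 204, 209, 133, 145, 36]
0.02 [239, 143, 58, 103, 218, 220, 208, 187, 95, 44]
0.055 [148, 151, 151, 206, 206, 206, 210, 191, 166, 134]
0.062 [145, 146, 155, 203, 206, 207, 211, 208, 150, 136]
0.08 [138, 138, 138, 137, 136, 135, 134, 125, 124, 123]
45.68
```

```bash
python3 -c "
from bench import robot
print(robot.sign_off())"
```

```text
the job is handed in; nothing more can be done
None
```

The job is handed in: the meter lies screen up in the cradle with its tail against the stop, the strap bar is in its catch, and the key was pressed fully down for about half a second and released. I confirmed the strap and key by contact force and image brightness, and did not re-check the tail against the stop after the key press.

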